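# Refill the laundry-tablet tub and snap its lid shut

## Robot

A 7-joint arm with a two-finger parallel gripper is mounted at the origin on the work surface. World frame = base frame: x ahead of the robot, y to its left, z up, the work surface at z = 0. Lengths are in m, angles in rad, forces in N, time in s.
With the tool pointing down it reaches from about 0.4 to 0.875 m from the base axis. Payload 19.3 kg.
Tool frame: the origin (TCP) lies midway between the tips of the shut fingers; the grasp point (between the pads) lies 19 mm behind it; z points along the fingers, y is the line along which they close (so a half turn about z gives the same grasp; the last joint's range is limited). The gripper opens to 85 mm and grips with 20 to 120 N. Pads are 22 mm wide; open, the fingers measure 114 mm over their backs; the gripper's body (76 mm by 85 mm) begins 54 mm behind the grasp point. The pads swing forward as they close: fully open they stand 13 mm farther back than shut.
Start: joints at [1.076, 0.521, -0.036, 1.599, 0.021, 1.021, -0.113], TCP at [0.258, -0.569, 0.231] pointing down, gripper open.
Joint ranges: [-2.91, 2.91], [-0.3, 2.13], [-1.5, 1.42], [0.17, 2.43], [-1.26, 4.41], [0.16, 1.93], [-2.52, 2.52]. Speed limits (rad/s): [1.89, 1.89, 2.39, 2.39, 3.01, 3.01, 3.01].

## Interface

Orientations are given as [roll, pitch, yaw] about the fixed x, y, z axes, in that order (R = Rz(yaw) Ry(pitch) Rx(roll)).
In Python, from workcell import * gives the robot as it stands. The module is installed in compiled form; this text tells all that it offers.
- The arm moves only by the tool play_rows, never from a script. Its argument "deltas" is a list of rows, each a list of 7 numbers: the shift along the tool's x, y, z in units of 500 mm (1.0 is 500 mm), then the turn, a rotation vector about the tool's x, y, z in units of 120 degrees (1.0 is 120 degrees), then the closure, from 0 (fully open) to 1 (shut). A call has 1 to 10 rows; each row is the pose to reach, as a shift and turn from the pose commanded when the call began, along the tool's axes at that moment; what a row does not reach only later rows make up. A row lasts 1/10 s, in which the tool goes at most 50 mm and 8.59 degrees, less where a joint would pass 70% of its speed; a pose out of reach is approached as far as the arm can. A call with a number of a shift or a turn outside -1 to 1 is refused whole. A call with a gripper value outside its range is refused whole. The fingers move at their own pace and stop on an object; "newtons" is the grip in N (left out, the last holds). Time passes only in rows, so rows that repeat a pose let the fingers close. It gives the time, the measured TCP pose, the force, the opening and the grip force at its end, in the units of the state.
- observe(): the state, without advancing time (a new reading comes with each control period).
- grab_frame(name): name is "scene" or "top"; returns the picture (384x512x3 uint8, red, green, blue); there is no depth.
- get_calibration(name): a dict with "fovy" (degrees; the focal length in pixels is half the picture's height over the tangent of half this angle, whatever the lens; pixels are square), "cx", "cy" (the principal point, pixels), "k1" (the pictures are not rectified: a ray, as slopes to the right and down, at radius r is drawn at 1 + k1 r^2 times it, then the intrinsics apply), "xyz" and "rotation" of the camera in the world. Camera axes: x right, y down, z forward; pixel columns grow to the right and rows downward; lengths in m; the calibration is good to about 2 mm. A picture is of the moment at which its call begins. get_calibration takes no time and is no camera call.
- job_done(): hands the job in; it is judged then, once.
The state is a dict: "clock": time; "qpos": joint angles; "qd": joint speeds; "joint_efforts": joint torques, N m; "position": TCP position; "tool_rot": TCP orientation; "force": force on the tool from outside, world axes, zero at the start; "moment": the same for the moment, N m; "grip_width": finger opening in m; "finger_force": force on a finger pad.
Only numpy, scipy, OpenCV 4.12 (cv2) and the standard library are available. Lean on these libraries where they do the work, as an engineer would, in place of code of your own. Each camera call takes 0.05 s, during which the arm holds its last target. There are 200 camera calls.

## Task

Pick up the metal dosing cup by its handle, tip all six laundry tablets out of it into the clip-top tub, and stand the empty cup upright back on the worktop. Then put the lid on the tub and press it down until it snaps fully home under all four clips; keep pressing it firmly (about 10 N or more) and finish like that, still holding the lid down. Leave the bottle, the tin and the brush where they are.

Things in the scene. Friction and masses are not known exactly. Their poses are not given: they have to be found in the camera images.
- tub: white round tub, screwed to the worktop; origin at the centre of its underside, z up. Outer radius 57 mm, inner floor 5 mm up, mouth 52 mm in radius, rim where the lid rests 80 mm up. Four steel clips stand around it, 45, 135, 225 and 315 degrees from its x axis, out to 70 mm from the axis and up to 97 mm
- clip0 (a joint): outward slide (m, 0 to 0.009, 0 at rest) of one of the tub's four like clips, against a spring: 1.5 N at rest plus 0.5 N per mm. Rounded nose, radius 5 mm, centre 92 mm above the tub's origin, reaching in to 53.5 mm from its axis. The lid meets the noses 13 mm above home, needs 10 to 17 N to part them, and 8 mm above home the force suddenly drops as they close over its edge and draw it down onto the rim
- rim: the tub's rim, a white ring 52 to 58.5 mm in radius and 10 mm high, part of the tub; its top, where the lid rests, is 10 mm above this origin (80 mm above the tub's)
- lid: round wooden lid, 120 g, origin at the centre of its underside, z up; starts this way up. Plug 49 mm in radius (45 mm at the foot), 18 mm high, enters the tub's mouth; above it a bevelled disc 57 mm in radius from 18 to 28 mm; on top a round knob 26 mm in diameter from 28 to 55 mm. Fully home, its origin is 62 mm above the tub's, on the same axis, any yaw
- cup: metal dosing cup, 120 g empty, origin at the centre of its underside, z up. Flared round bowl, outer radius 26 mm at the foot, 52 mm at the rim, 50 mm high, wall 3 mm. Upright tab handle on its +x side: 12 mm thick along x, 20 mm wide, centred 60 mm from the axis, free from 50 up to 105 mm. Tipped 85 to 100 degrees away from the handle, the tablets slide out over the far rim
- tablet0: white pressed laundry tablet, a rounded block 20 x 20 x 14 mm, 12 g, smooth (friction about 0.3); origin at the centre of a 20 x 20 face (its underside at the start). One of six alike, all lying in the cup at the start
- tablet1: white pressed laundry tablet, a rounded block 20 x 20 x 14 mm, 12 g, smooth (friction about 0.3); origin at the centre of a 20 x 20 face (its underside at the start). One of six alike, all lying in the cup at the start
- tablet2: white pressed laundry tablet, a rounded block 20 x 20 x 14 mm, 12 g, smooth (friction about 0.3); origin at the centre of a 20 x 20 face (its underside at the start). One of six alike, all lying in the cup at the start
- tablet3: white pressed laundry tablet, a rounded block 20 x 20 x 14 mm, 12 g, smooth (friction about 0.3); origin at the centre of a 20 x 20 face (its underside at the start). One of six alike, all lying in the cup at the start
- tablet4: white pressed laundry tablet, a rounded block 20 x 20 x 14 mm, 12 g, smooth (friction about 0.3); origin at the centre of a 20 x 20 face (its underside at the start). One of six alike, all lying in the cup at the start
- tablet5: white pressed laundry tablet, a rounded block 20 x 20 x 14 mm, 12 g, smooth (friction about 0.3); origin at the centre of a 20 x 20 face (its underside at the start). One of six alike, all lying in the cup at the start
- softener: bystander: grey bottle with white cap, 72 mm diameter, 190 mm high; origin at the centre of its underside; leave alone
- tin: bystander: closed steel tin, 70 mm diameter, 100 mm high; origin at the centre of its underside; leave alone
- brush: bystander: wooden scrubbing brush, 45 x 150 x 40 mm, lying bristles down; origin at the centre of its underside; leave alone
Not all that is in view belongs to the job. Leave any blue look-alike of the cup alone.

How it is judged:
By the outcome, as a careful person would: the job done as asked, in the order asked, and still so for the second after the job is handed in, while the arm keeps its last pose, push and grip.
It also fails if it takes over 72 s, if anything falls off the work surface, if the arm or the gripper's body presses on something with over 40 N, if the wrist force passes 120 N, or if a joint passes its speed limit or range.

## Working session

There is one attempt and no reset: what is moved stays moved. The work goes in short steps, Python scripts to look and compute and a tool call to move; the robot and the scene stay as the last step left them, time stands still between calls to the robot, and variables do not carry over. Pictures are saved under pics/ and viewed, at most 11 in all, crops included, and the job is handed in when it is done.

Besides the shell and the picture viewer there is one more tool, called after ">>>" as a command line: name --pt "numbers of a row" for each row, then --argument value for the rest. play_rows: Moves the arm, as the interface text tells. Its arguments: {"type":"object","properties":{"deltas":{"type":"array"},"newtons":{"type":"number"}},"required":["deltas"]}

```bash
mkdir -p pics; cat > h.py <<'E'
from workcell import *
import numpy as np, cv2
from scipy.spatial.transform import Rotation as R
def shot(n,f):
    im=grab_frame(n); cv2.imwrite('pics/'+f,im[:,:,::-1]); return im
def cam(n):
    c=get_calibration(n); f=192/np.tan(np.radians(c['fovy'])/2); return c,f,np.array(c['xyz']),np.array(c['rotation'])
def ray(n,u,v):
    c,f,p,Rm=cam(n); Rm=Rm if Rm.shape==(3,3) else R.from_euler('xyz',Rm).as_matrix()
    a=np.array([(u-c['cx'])/f,(v-c['cy'])/f]); s=a.copy()
    for _ in range(20): s=a/(1+c['k1']*(s@s))
    d=Rm@np.array([s[0],s[1],1]); return p,d
def onz(n,u,v,z):
    p,d=ray(n,u,v); return p+d*(z-p[2])/d[2]
def proj(n,X):
    c,f,p,Rm=cam(n); Rm=Rm if Rm.shape==(3,3) else R.from_euler('xyz',Rm).as_matrix()
    q=Rm.T@(np.array(X)-p); s=q[:2]/q[2]; s=s*(1+c['k1']*(s@s)); return s*f+[c['cx'],c['cy']]
E
python3 - <<'E'
from h import *
a=shot('scene','s0.png');b=shot('top','t0.png')
cv2.imwrite('pics/both.png',np.vstack([a,b])[:,:,::-1])
for n in('scene','top'):print(get_calibration(n))
print(observe())
E
```

```text
{'fovy': 54.147300614647385, 'cx': 258.3086895027914, 'cy': 194.84280945512094, 'k1': -0.020475245890014496, 'xyz': array([1.12674357, 0.27355549, 1.14722322]), 'rotation': array([-2.58828523, -0.00402565,  2.02053326])}
{'fovy': 52.04310120028092, 'cx': 255.940985779031, 'cy': 188.97215564178248, 'k1': 0.005410979300432481, 'xyz': array([0.40782661, 0.00914075, 1.2405132 ]), 'rotation': array([-3.02243749e+00,  5.00697519e-05, -1.57499349e+00])}
{'clock': 0.1, 'qpos': array([ 1.07581507,  0.52197407, -0.03631562,  1.59992786,  0.02117135,
        1.02112417, -0.11276864]), 'qd': array([-0.00087918, -0.00273115, -0.00042181, -0.00170584, -0.00049956,
        0.00177886, -0.00031668]), 'joint_efforts': array([ 5.38231383e-03, -9.28501296e+01,  1.98555976e+00, -3.70533836e+01,
        1.83613779e-02,  5.36530861e-03, -1.28978404e-04]), 'position': array([ 0.25742141, -0.56919401,  0.23077945]), 'tool_rot': array([-3.14054444e+00,  5.53580820e-05,  4.24776021e-01]), 'force': array([-0.16879457, -0.58512913, -0.46929898]), 'moment': array([ 0.07779285, -0.01049099,  0.01217939]), 'finger_force': 0.0, 'grip_width': 0.08518142355829648}
```

View pics/s0.png

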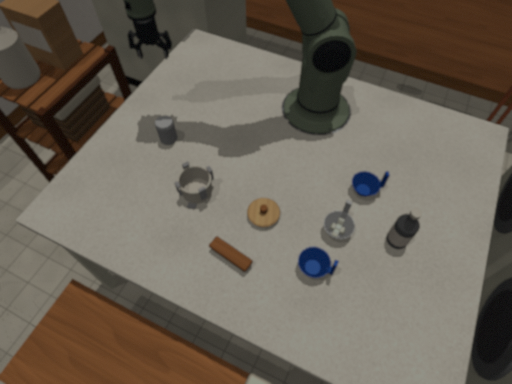

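View pics/t0.png

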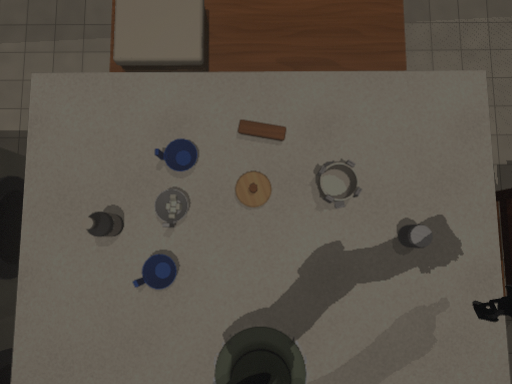

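Scene view: grey cup with tablets at (338,226), handle up-right (348,208). The lid is at (264,212), the tub (194,184), the tin (166,130), the bottle (404,230) and the brush (230,254). Top view: grey cup (172,206), lid (253,189), tub (338,182).
Cup candidates in the top view are (180,155) blue, (158,271) blue and (172,206) grey metal. The grey one, which holds the tablets, fits. I'll confirm it in a crop.

```bash
python3 - <<'E'
from h import *
a=cv2.imread('pics/s0.png');b=cv2.imread('pics/t0.png')
f=lambda i,x,y,w,h,s:cv2.resize(i[y:y+h,x:x+w],None,fx=s,fy=s,interpolation=cv2.INTER_CUBIC)
top=np.hstack([f(b,140,180,66,50,6),f(b,305,150,66,50,6)])
bot=np.hstack([f(a,310,196,66,50,6),f(a,162,160,66,50,6)])
cv2.imwrite('pics/c1.png',np.vstack([top,bot]))
hs=cv2.cvtColor(b,cv2.COLOR_BGR2HSV)
print(hs[189,245],hs[189,253],hs[100,150],hs[210,165],hs[182,338])
for n,i in(('top',b),('scene',a)):
    h=cv2.cvtColor(i,cv2.COLOR_BGR2HSV)
    m=((h[...,0]>8)&(h[...,0]<25)&(h[...,1]>90)).astype(np.uint8)
    k,l,s,c=cv2.connectedComponentsWithStats(m)
    for j in range(1,k):
        if s[j,4]>60:print(n,s[j],c[j],onz(n,*c[j],0.026))
E
```

```text
[ 17 113 106] [ 12 139  81] [ 20  36 107] [18 20 64] [ 24  33 108]
top [110   0  24  72 323] [114.03095975  45.34674923] [1.02493585 0.4674866  0.026     ]
top [  204     0   202    72 14133] [304.86053916  35.0160617 ] [ 1.05803458 -0.15300613  0.026     ]
top [238 120  48  20 623] [261.69502408 129.66773676] [ 0.74230842 -0.01042537  0.026     ]
top [236 171  35  36 994] [252.96780684 188.81589537] [0.55375826 0.01783675 0.026     ]
top [496 200  10  97 187] [500.60427807 248.19251337] [ 0.36827921 -0.73647435  0.026     ]
scene [    0     0   131   180 10893] [57.83852015 84.29734692] [ 0.37417673 -1.045341    0.026     ]
scene [ 246    0   57   43 1708] [273.029274    18.44203747] [-0.45991188 -0.40603093  0.026     ]
scene [  331     0   181   124 13646] [438.34742782  42.18261762] [-0.64036012  0.37533063  0.026     ]
scene [248 199  32  28 715] [263.21818182 212.28531469] [0.55676014 0.02201459 0.026     ]
scene [210 237  42  34 584] [230.48972603 253.68150685] [ 0.73927825 -0.00731634  0.026     ]
scene [    0   280   249   104 14327] [109.96244852 348.16514274] [ 1.13994264 -0.17841693  0.026     ]
```

View pics/c1.png

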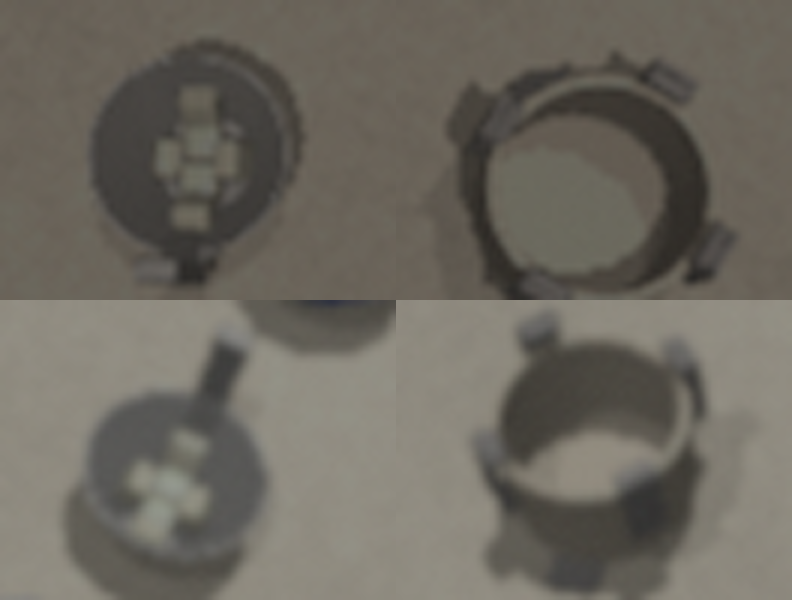

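The crop confirms it: the grey cup holds white tablets. Its handle top is at top-view pixel (165.4,224.2) and scene-view pixel (348.2,201.6). The tub's clip midpoints are at top (339.9,179.9) and scene (193.3,176.3).

```bash
cat >> h.py <<'E'
def tri(ut,us):
    p,d=ray('top',*ut);q,e=ray('scene',*us);d=d/np.linalg.norm(d);e=e/np.linalg.norm(e)
    A=np.c_[d,-e];t=np.linalg.lstsq(A,q-p,rcond=None)[0];a=p+t[0]*d;b=q+t[1]*e
    return (a+b)/2,np.linalg.norm(a-b)
E
python3 - <<'E'
from h import *
np.set_printoptions(precision=4,suppress=True)
for n,t,s,z in(('handle',(165.4,224.2),(348.2,201.6),.105),('cuprim',(171.7,205.1),(338.9,224.8),.05),('tub',(339.9,179.9),(193.3,176.3),.097),('lid',(252.97,188.8),(263.2,212.3),.027)):
    print(n,onz('top',*t,z),onz('scene',*s,z),tri(t,s))
def cl(x,y,ox,oy):return(ox+(x+.5)/6-.5,oy+(y+.5)/6-.5)
for x,y in((276,82),(104,115),(319,245),(149,285)):print('t',onz('top',*cl(x,y,305,150),.097))
for x,y in((142,30),(242,180),(284,52),(92,140)):print('s',onz('scene',*cl(x,y,162,160),.097))
# tub inner mouth ring: rim ellipse check overlays
a=cv2.imread('pics/t0.png');b=cv2.imread('pics/s0.png')
g=lambda i:cv2.cvtColor(i,cv2.COLOR_BGR2HSV)
for n,i in(('top',a),('scene',b)):
    h=g(i);m=((h[...,1]>130)&(h[...,0]>100)&(h[...,0]<130)).astype(np.uint8)
    k,l,s,c=cv2.connectedComponentsWithStats(m)
    for j in range(1,k):
        if s[j,4]>60:print(n,'blue',s[j],onz(n,*c[j],.04))
for n,t in(('bottle',(100,224)),('tin',(420,236))):print(n,onz('top',*t,.15))
E
```

```text
handle [0.4428 0.2695 0.105 ] [0.4413 0.27   0.105 ] (array([0.4426, 0.2696, 0.1066]), np.float64(0.0010016755683411806))
cuprim [0.5022 0.2643 0.05  ] [0.503  0.2708 0.05  ] (array([0.5017, 0.2681, 0.0456]), np.float64(0.005765420837862945))
tub [ 0.5705 -0.238   0.097 ] [ 0.5705 -0.2349  0.097 ] (array([ 0.5701, -0.2369,  0.0958]), np.float64(0.002750946770034124))
lid [0.5537 0.0178 0.027 ] [0.5573 0.0222 0.027 ] (array([0.5541, 0.0192, 0.0196]), np.float64(0.0028480569563644107))
t [ 0.62   -0.2709  0.097 ]
t [ 0.6039 -0.186   0.097 ]
t [ 0.5392 -0.2892  0.097 ]
t [ 0.52   -0.2059  0.097 ]
s [ 0.5404 -0.2854  0.097 ]
s [ 0.6039 -0.1817  0.097 ]
s [ 0.5182 -0.204   0.097 ]
s [ 0.6176 -0.2705  0.097 ]
top blue [176 150  15  15 174] [0.6517 0.2345 0.04  ]
top blue [155 261  16  18 202] [0.3085 0.2902 0.04  ]
scene blue [353 173  35  23 524] [0.2981 0.3059 0.04  ]
scene blue [299 248  38  29 744] [0.655  0.2476 0.04  ]
bottle [0.4428 0.4396 0.15  ]
tin [ 0.4062 -0.442   0.15  ]
```

```bash
cat >> h.py <<'E'
np.set_printoptions(precision=4,suppress=True)
def rel(pos,rot):   # target world pos / Rotation -> shift, turn units from measured pose
    o=observe(); R0=R.from_euler('xyz',o['tool_rot'])
    return R0.inv().apply(np.array(pos)-o['position'])/.5, (R0.inv()*rot).as_rotvec()/np.radians(120)
def log():
    o=observe(); open('log.txt','a').write(repr([*map(float,o['qpos']),*map(float,o['position']),*map(float,o['tool_rot'])])+'\n')
    print(o['clock'],'q',o['qpos'],'p',o['position'],'r',o['tool_rot'],'F',o['force'],o['grip_width'],o['finger_force'])
E
python3 - <<'E'
from h import *
log(); print(rel([.52,-.1,.26],R.from_euler('xyz',[np.pi,0,0])))
E
```

```text
0.1 q [ 1.0758  0.522  -0.0363  1.5999  0.0212  1.0211 -0.1128] p [ 0.2574 -0.5692  0.2308] r [-3.1405  0.0001  0.4248] F [-0.1688 -0.5851 -0.4693] 0.08518142355829648 0.0
(array([ 0.8652, -0.6386, -0.0578]), array([-0.0005,  0.0001,  0.2028]))
```

>>> play_rows --pt "0.865 -0.639 -0.058 0 0 0.203 0" --pt "0.865 -0.639 -0.058 0 0 0.203 0" --pt "0.865 -0.639 -0.058 0 0 0.203 0" --pt "0.865 -0.639 -0.058 0 0 0.203 0" --pt "0.865 -0.639 -0.058 0 0 0.203 0" --pt "0.865 -0.639 -0.058 0 0 0.203 0" --pt "0.865 -0.639 -0.058 0 0 0.203 0" --pt "0.865 -0.639 -0.058 0 0 0.203 0" --pt "0.865 -0.639 -0.058 0 0 0.203 0" --pt "0.865 -0.639 -0.058 0 0 0.203 0"

```text
clock: 1.1
position: [0.5011, -0.1328, 0.2583]
tool_rot: [3.142, 0.0, -0.0]
force: [1.5, -1.3, -0.0]
grip_width: 0.0856
finger_force: 0.0
```

```bash
python3 - <<'E'
from h import *
log(); print(rel([.442,.27,.24],R.from_euler('xyz',[np.pi,0,0])))
E
```

```text
1.1 q [ 0.2257  0.3231 -0.1031  1.8431  0.0395  0.9775 -1.4654] p [ 0.5011 -0.1328  0.2583] r [ 3.1415  0.0001 -0.0004] F [ 1.4938 -1.3203 -0.0387] 0.08563225360112395 0.0
(array([-0.1186, -0.8055,  0.0365]), array([ 0.    ,  0.    , -0.0002]))
```

>>> play_rows --pt "-0.01 -0.08 0.0 0 0 0 0" --pt "-0.02 -0.16 0.0 0 0 0 0" --pt "-0.03 -0.25 0.0 0 0 0 0" --pt "-0.05 -0.35 0.0 0 0 0 0" --pt "-0.06 -0.45 0 0 0.03 0 0" --pt "-0.07 -0.54 0 0 0.06 0 0" --pt "-0.08 -0.63 0 0 0.09 0 0" --pt "-0.09 -0.72 0 0 0.12 0 0" --pt "-0.1 -0.79 0 0 0.15 0 0" --pt "-0.119 -0.805 0 0 0.167 0 0"

```text
clock: 2.1
position: [0.4515, 0.2412, 0.253]
tool_rot: [3.133, -0.275, 0.004]
force: [-0.1, -0.8, -0.1]
grip_width: 0.0856
finger_force: 0.0
```

```bash
python3 - <<'E'
from h import *
log()
E
```

```text
2.1 q [-0.7319  0.209   0.0051  2.0589  0.2941  0.6918 -2.505 ] p [0.4515 0.2412 0.253 ] r [ 3.1334 -0.2753  0.0041] F [-0.1258 -0.8069 -0.0613] 0.0855642785122745 0.0
```

```bash
python3 - <<'E'
from h import *
for y in(45,86):print(rel([.45,.25,.26],R.from_euler('xyz',[np.pi,0,np.radians(y)])))
E
```

```text
(array([ 0.001 , -0.0174, -0.0145]), array([ 0.055 , -0.1232, -0.3712]))
(array([ 0.001 , -0.0174, -0.0145]), array([ 0.1014, -0.103 , -0.7103]))
```

>>> play_rows --pt "0 -0.017 -0.015 0.055 -0.123 -0.371 0" --pt "0 -0.017 -0.015 0.055 -0.123 -0.371 0" --pt "0 -0.017 -0.015 0.055 -0.123 -0.371 0" --pt "0 -0.017 -0.015 0.055 -0.123 -0.371 0" --pt "0 -0.017 -0.015 0.055 -0.123 -0.371 0" --pt "0 -0.017 -0.015 0.1 -0.103 -0.71 0" --pt "0 -0.017 -0.015 0.1 -0.103 -0.71 0" --pt "0 -0.017 -0.015 0.1 -0.103 -0.71 0" --pt "0 -0.017 -0.015 0.1 -0.103 -0.71 0" --pt "0 -0.017 -0.015 0.1 -0.103 -0.71 0"

```text
clock: 3.1
position: [0.4499, 0.2485, 0.2601]
tool_rot: [3.14, 0.001, 1.464]
force: [0.3, -0.2, 0.2]
grip_width: 0.0853
finger_force: 0.0
```

```bash
cat > kin.py <<'E'
import numpy as np
from scipy.optimize import least_squares
from scipy.spatial.transform import Rotation as R
D=np.array([eval(l) for l in open('log.txt')])
AX='zyzyzyz'
def fk(q,P,S):
    # P: per joint offset vec (8 x 3), tool yaw, joint zero
    r=R.identity(); p=np.zeros(3); off=P[:24].reshape(8,3)
    for i in range(7):
        p=p+r.apply(off[i]); r=r*R.from_euler(AX[i],S[i]*q[i])
    p=p+r.apply(off[7]); return p,r*R.from_euler('z',P[24])
E
python3 - <<'E'
from h import *; log()
from kin import *
import itertools
best=[]
for S in itertools.product([1,-1],repeat=7):
    # orientation only: Rz(a) * chain * Rz(b)
    def f(x):
        e=[]
        for d in D:
            r=R.identity()
            for i in range(7): r=r*R.from_euler(AX[i],S[i]*d[i])
            t=R.from_euler('z',x[0])*r*R.from_euler('z',x[1])
            e+=list((t.inv()*R.from_euler('xyz',d[10:])).as_rotvec())
        return np.array(e)
    for x0 in itertools.product([0,1.57,3.14,-1.57],repeat=2):
        s=least_squares(f,x0); best.append((s.cost,S,s.x))
best.sort(key=lambda b:b[0])
for b in best[:6]:print(b)
E
```

```text
Still running in the background as job /tmp/bash_jobs.1000/3474310944bd (pid 649). You'll get a notice when it ends.
```

```bash
kill -- -$(cat /tmp/bash_jobs.1000/3474310944bd/pid); wc -l log.txt; cat > fit.py <<'E'
import itertools
from kin import *
T=R.from_euler('xyz',D[:,10:]); res=[]
for S in itertools.product([1,-1],repeat=7):
    if S[1]<0: continue   # y-sign flips all equal a base half-turn
    r=R.from_euler('ZYZYZYZ'[:3],(D[:,:3]*S[:3]))*R.from_euler('YZY',D[:,3:6]*S[3:6])*R.from_euler('z',D[:,6]*S[6])
    # Rz(a) r Rz(b) = T : grid a,b
    for a in np.arange(4)*np.pi/2:
        M=(R.from_euler('z',a)*r).inv()*T
        m=M.mean().as_matrix(); b=np.arctan2(m[1,0],m[0,0])
        e=(R.from_euler('z',b).inv()*M).magnitude().max(); res.append((e,S,a,b))
res.sort(key=lambda x:x[0])
for x in res[:5]:print(x)
E
timeout 60 python3 fit.py
```

```text
4 log.txt
(np.float64(8.552128732652326e-16), (-1, 1, -1, 1, -1, 1, -1), np.float64(0.0), np.float64(1.5707963267948966))
(np.float64(0.2636857761555925), (-1, 1, -1, 1, 1, 1, -1), np.float64(4.71238898038469), np.float64(-0.15456907375970677))
(np.float64(0.3574433196953116), (-1, 1, 1, 1, 1, 1, -1), np.float64(4.71238898038469), np.float64(-0.362343947917565))
(np.float64(0.3831777158908695), (-1, 1, 1, 1, 1, 1, -1), np.float64(0.0), np.float64(1.1963884205812392))
(np.float64(0.3878482019071234), (-1, 1, -1, 1, -1, 1, -1), np.float64(4.71238898038469), np.float64(0.011670410355245518))
```

```bash
cat > fit2.py <<'E'
from kin import *
def rots(Q):
    a=R.from_euler('Z',-Q[:,0]);b=a*R.from_euler('Y',Q[:,1]);c=b*R.from_euler('Z',-Q[:,2]);d=c*R.from_euler('Y',Q[:,3])
    e=d*R.from_euler('Z',-Q[:,4]);f=e*R.from_euler('Y',Q[:,5]);g=f*R.from_euler('Z',-Q[:,6]+np.pi/2);return [R.from_matrix(np.tile(np.eye(3),(len(Q),1,1))),a,b,c,d,e,f,g]
def cols(Q,which):
    r=rots(Q);return np.stack([r[i].as_matrix()[:,:,j].ravel() for i,j in which],1)
if __name__=='__main__':
    p=D[:,7:10].ravel()
    for w in ([(0,2),(2,2),(4,2),(6,2)],[(0,2),(1,0),(2,2),(4,2),(6,2)],[(0,2),(3,0),(2,2),(4,2),(4,0),(6,2)],[(0,2),(2,2),(4,2),(6,2),(6,0)],[(0,2),(2,2),(4,2),(6,2),(1,1),(3,1),(5,1)],[(0,2),(2,2),(4,2),(6,2),(6,0),(3,0),(4,0)]):
        A=cols(D[:,:7],w);x,_,k,_=np.linalg.lstsq(A,p,rcond=None);print(w,x,k,abs(A@x-p).max())
E
timeout 60 python3 fit2.py
```

```text
[(0, 2), (2, 2), (4, 2), (6, 2)] [0.28180131 0.75418278 0.31301561 0.564077  ] 4 0.057511369856785344
[(0, 2), (1, 0), (2, 2), (4, 2), (6, 2)] [0.25951053 0.13557223 0.63490064 0.20355618 0.49174492] 5 0.045931599789457045
[(0, 2), (3, 0), (2, 2), (4, 2), (4, 0), (6, 2)] [-0.1218539  -0.11177778  0.78733887  0.22380811 -0.29707508  0.52218507] 6 0.05105788348010215
[(0, 2), (2, 2), (4, 2), (6, 2), (6, 0)] [0.30587211 0.76845446 0.4334404  0.52872212 0.10372536] 5 0.060345833146202454
[(0, 2), (2, 2), (4, 2), (6, 2), (1, 1), (3, 1), (5, 1)] [ 3.20300000e-01  5.29747102e-01  4.20705688e-01  3.27890390e-01
 -2.13000000e-02 -3.75000000e-02 -3.50100000e-04] 7 4.996003610813204e-16
[(0, 2), (2, 2), (4, 2), (6, 2), (6, 0), (3, 0), (4, 0)] [-0.20009085  0.76447404  0.26661419  0.37150198  0.177697    0.032542
 -0.3329223 ] 7 0.04635438644534262
```

```bash
cat > ik.py <<'E'
from fit2 import *
W=[(0,2),(2,2),(4,2),(6,2),(1,1),(3,1),(5,1)]
X=np.array([.3203,.529747102,.420705688,.32789039,-.0213,-.0375,-.0003501])
LO=np.array([-2.91,-.3,-1.5,.17,-1.26,.16,-2.52])+.02;HI=np.array([2.91,2.13,1.42,2.43,4.41,1.93,2.52])-.02
def fkq(q):
    q=np.asarray(q)[None];return cols(q,W)@X,rots(q)[7][0]
def ik(p,r,q0,w=.02):
    q0=np.clip(q0,LO+1e-4,HI-1e-4)
    f=lambda q:np.r_[(fkq(q)[0]-p)*10,(r.inv()*fkq(q)[1]).as_rotvec()*3,w*(q-q0)]
    s=least_squares(f,q0,bounds=(LO,HI),max_nfev=40);P,O=fkq(s.x)
    return s.x,np.linalg.norm(P-p),(r.inv()*O).magnitude()
def tool(cup_o,cup_R,a,hz=.083):   # TCP pose for a cup pose
    rt=R.from_euler('y',-a)*R.from_matrix(np.array([[1,0,0],[0,-1,0],[0,0,-1.]]))  # placeholder tilt sign checked below
    rt=R.from_matrix(np.array([[1,0,0],[0,-1,0],[0,0,-1.]]))*R.from_euler('y',a*-1)
    # tool z in cup = (-sin a,0,-cos a)
    g=np.array([.06,0,hz]); t=g+rt.apply([0,0,.019])
    return cup_o+cup_R.apply(t),cup_R*rt
def pourcup(psi,th,lip):
    r=R.from_euler('z',psi)*R.from_euler('y',-th);return lip-r.apply([-.052,0,.05]),r
E
cat > plan.py <<'E'
from h import *
from ik import *
print(tool(np.zeros(3),R.identity(),.3)[1].apply([0,0,1]))
q=observe()['qpos'];p,r=fkq(q);print(p,observe()['position'])
C=np.array([.502,.2675,0]);tub=np.array([.570,-.237,0])
import sys
for a in np.radians([0,15,30]):
    q0=q
    for z in(.12,0): # approach
        P,O=tool(C+[0,0,z],R.from_euler('z',np.pi),a);q0,e1,e2=ik(P,O,q0)
    print('grasp a',np.degrees(a),q0,e1,e2)
    P,O=tool(C+[0,0,.17],R.from_euler('z',np.pi),a);ql,e,_=ik(P,O,q0)
    for psi in np.radians(np.arange(0,360,30)):
        d=np.array([np.cos(psi),np.sin(psi),0]);qq=ql;E=0;dpsi=(psi-np.pi)
        for k in(.5,1):
            o=C+[0,0,.17];l0=tub+d*.025+[0,0,.2];o1,_=pourcup(psi,0,l0)
            P,O=tool(o+(o1-o)*k,R.from_euler('z',np.pi+dpsi*k),a);qq,e1,e2=ik(P,O,qq);E=max(E,e1+e2)
        for th,z in((30,.2),(60,.2),(60,.115),(80,.115),(97,.115)):
            P,O=tool(*pourcup(psi,np.radians(th),tub+d*.025+[0,0,z]),a);qq,e1,e2=ik(P,O,qq);E=max(E,e1+e2)
        print(int(np.degrees(psi)),'err %.3f last %.3f'%(E,e1+e2),qq)
E
timeout 400 python3 plan.py
```

```text
[-0.2955  0.     -0.9553]
[0.4499 0.2485 0.2601] [0.4499 0.2485 0.2601]
grasp a 0.0 [-0.2355  0.6648 -0.577   1.9866  0.5821  0.6586  0.382 ] 6.755278071694563e-06 3.4845720115160755e-05
0 err 0.411 last 0.313 [ 1.8546  1.9839 -1.4354  2.0961 -1.24    0.18    1.7129]
29 err 0.000 last 0.000 [ 1.7578  1.7234 -1.4538  1.9922 -0.3546  0.3213  0.5308]
59 err 0.000 last 0.000 [ 1.2794  1.2325 -0.7541  1.5559 -0.8981  1.3315  0.8298]
90 err 0.000 last 0.000 [ 0.9934  1.3286 -0.6385  1.0767 -0.7164  1.8853  0.6025]
119 err 0.307 last 0.307 [ 1.0885  1.6082 -1.4166  1.0299 -0.0941  1.91    0.1004]
150 err 0.712 last 0.712 [ 0.9926  1.4502 -1.2172  1.1724 -0.098   1.91    0.2919]
180 err 0.547 last 0.547 [-0.304   1.4129  0.9591  1.1989  0.0986  1.91    2.5   ]
210 err 0.185 last 0.185 [-0.3612  1.4195  0.8192  1.1364  0.3783  1.91    2.5   ]
239 err 0.000 last 0.000 [-0.2705  1.1925  0.2275  1.3582  0.9414  1.91    2.1821]
270 err 0.324 last 0.000 [-0.1224  1.0422 -0.1942  1.8119  1.4364  1.91    1.8385]
300 err 0.676 last 0.000 [-0.5761  1.1     0.3955  2.2532  1.7458  1.3735  1.3433]
330 e
[... 1619 characters left out ...]
588  1.1776 -0.3388  1.6108  0.5149]
119 err 0.141 last 0.141 [ 0.8604  1.1809 -0.7736  0.9786 -0.123   1.91    0.6633]
150 err 0.359 last 0.359 [ 0.433   1.0145 -0.1217  1.0743 -0.1258  1.91    1.3395]
180 err 0.277 last 0.277 [-0.132   1.1715  0.7361  1.0785 -0.1101  1.91    2.1996]
210 err 0.001 last 0.001 [-0.2183  1.2009  0.63    1.0176  0.2095  1.91    2.4077]
239 err 0.164 last 0.000 [ 0.129   0.9572 -0.4375  1.4131  1.0517  1.91    2.0482]
270 err 0.581 last 0.000 [ 0.3647  0.925  -0.8795  1.8374  1.5041  1.91    2.0257]
300 err 0.970 last 0.000 [ 0.0019  0.6287 -0.2671  2.2568  1.7843  1.2494  1.8952]
330 err 1.296 last 0.056 [ 1.024   0.9352 -1.2757  2.41    2.4145  1.4403  2.5   ]
```

```bash
cat > plan2.py <<'E'
from h import *
from ik import *
a=np.radians(15);q=observe()['qpos'];C=np.array([.5025,.269,0]);tub=np.array([.570,-.2365,0])
P,O=tool(C+[0,0,.12],R.from_euler('z',np.pi),a);print('pre',P,O.as_euler('xyz'),rel(P,O))
P1,O1=tool(C+[0,0,.0],R.from_euler('z',np.pi),a);print('grasp',P1,ik(P1,O1,ik(P,O,q)[0]))
psi=np.radians(75);d=np.array([np.cos(psi),np.sin(psi),0])
q0=ik(P1,O1,ik(P,O,q)[0])[0]
P,O=tool(C+[0,0,.17],R.from_euler('z',np.pi),a);qq=ik(P,O,q0)[0]
o=C+[0,0,.17];o1,_=pourcup(psi,0,tub+d*.025+[0,0,.2])
for k in(.25,.5,.75,1):
    P,O=tool(o+(o1-o)*k,R.from_euler('z',np.pi+(psi-np.pi)*k),a);qq,e1,e2=ik(P,O,qq);print(k,P,qq,e1+e2)
for th,z in((30,.2),(60,.2),(60,.115),(80,.115),(97,.115)):
    P,O=tool(*pourcup(psi,np.radians(th),tub+d*.025+[0,0,z]),a);qq,e1,e2=ik(P,O,qq);print(th,P,qq,e1+e2)
E
timeout 200 python3 plan2.py
```

```text
pre [0.4474 0.269  0.1846] [3.1416 0.2618 3.1416] (array([ 0.0405, -0.0096,  0.1508]), array([-0.1045, -0.093 , -0.7957]))
grasp [0.4474 0.269  0.0646] (array([-0.4884,  0.5794, -0.3625,  2.1619,  1.0408,  0.4418, -0.1648]), np.float64(2.1326246372704632e-05), 0.00013104102540896539)
0.25 [0.475  0.1856 0.2296] [-0.2592  0.3001 -0.4611  2.021   0.5233  0.811   0.0599] 2.9476450839105747e-05
0.5 [0.5127 0.0971 0.2246] [-0.2033  0.3448 -0.3266  1.9558  0.4854  0.8793 -0.1725] 1.861448836824827e-05
0.75 [ 0.5573 -0.0003  0.2196] [-0.1165  0.4298 -0.1926  1.8246  0.4187  0.9633 -0.3498] 1.554652763840547e-05
1 [ 0.6042 -0.1089  0.2146] [-0.0045  0.5531 -0.0698  1.6217  0.3241  1.0769 -0.4975] 2.1910829387728593e-05
30 [ 0.5986 -0.1298  0.2662] [ 0.4431  0.4919 -0.2735  1.5928 -0.1528  1.0616  0.0138] 6.963537291282004e-05
60 [ 0.587  -0.1729  0.3001] [ 0.8392  0.6368 -0.4493  1.5101 -0.5358  1.2582  0.4103] 4.449003754337594e-05
60 [ 0.587  -0.1729  0.2151] [ 0.8384  0.7345 -0.4472  1.5747 -0.5256  1.1277  0.496 ] 1.2486861050074273e-05
80 [ 0.5775 -0.2083  0.223 ] [ 1.0084  0.926  -0.5346  1.4671 -0.6502  1.3363  0.636 ] 2.1494860759446834e-05
97 [ 0.5693 -0.239   0.2195] [ 1.0925  1.1167 -0.5907  1.3604 -0.727   1.5161  0.6916] 1.8588372429624055e-05
```

>>> play_rows --pt "0.01 0 0.02 -0.01 -0.009 -0.08 0" --pt "0.02 0 0.04 -0.02 -0.019 -0.15 0" --pt "0.03 -0.005 0.06 -0.03 -0.028 -0.22 0" --pt "0.04 -0.01 0.08 -0.04 -0.037 -0.29 0" --pt "0.04 -0.01 0.1 -0.05 -0.046 -0.36 0" --pt "0.04 -0.01 0.11 -0.06 -0.056 -0.43 0" --pt "0.04 -0.01 0.12 -0.07 -0.065 -0.5 0" --pt "0.04 -0.01 0.13 -0.08 -0.074 -0.57 0" --pt "0.04 -0.01 0.14 -0.09 -0.084 -0.64 0" --pt "0.04 -0.01 0.15 -0.1 -0.093 -0.71 0"

```text
clock: 4.1
position: [0.4473, 0.269, 0.1849]
tool_rot: [3.122, 0.261, 2.944]
force: [0.9, -0.8, -0.3]
grip_width: 0.0853
finger_force: 0.0
```

```bash
python3 - <<'E'
from h import *
from ik import *
log();a=np.radians(15);C=np.array([.5025,.269,0])
for z in(.12,0):print(rel(*tool(C+[0,0,z],R.from_euler('z',np.pi),a)))
E
```

```text
4.1 q [-0.3799  0.3774 -0.5039  2.0631  0.6416  0.6927  0.0454] p [0.4473 0.269  0.1849] r [3.1219 0.2605 2.9441] F [ 0.9048 -0.832  -0.3446] 0.08527295796482888 0.0
(array([-0.0002, -0.    ,  0.0006]), array([-0.015 ,  0.0003, -0.0911]))
(array([ 0.0616, -0.0046,  0.2325]), array([-0.015 ,  0.0003, -0.0911]))
```

>>> play_rows --pt "0 0 0 -0.015 0 -0.091 0" --pt "0 0 0 -0.015 0 -0.091 0" --pt "0.01 -0.001 0.04 -0.015 0 -0.091 0" --pt "0.02 -0.002 0.08 -0.015 0 -0.091 0" --pt "0.03 -0.002 0.12 -0.015 0 -0.091 0" --pt "0.04 -0.003 0.15 -0.015 0 -0.091 0" --pt "0.05 -0.004 0.18 -0.015 0 -0.091 0" --pt "0.056 -0.004 0.21 -0.015 0 -0.091 0" --pt "0.062 -0.005 0.232 -0.015 0 -0.091 0" --pt "0.062 -0.005 0.232 -0.015 0 -0.091 0"

```text
clock: 5.1
position: [0.4466, 0.2685, 0.0638]
tool_rot: [-3.141, 0.26, 3.136]
force: [-0.2, 0.6, 0.8]
grip_width: 0.0856
finger_force: 0.0
```

```bash
python3 - <<'E'
from h import *
log();b=shot('top','t1.png');a=shot('scene','s1.png')
f=lambda i,x,y:cv2.resize(i[y:y+80,x:x+80],None,fx=5,fy=5,interpolation=cv2.INTER_CUBIC)
cv2.imwrite('pics/c2.png',np.hstack([f(b,130,170),f(a,300,170)])[:,:,::-1])
E
```

```text
5.1 q [-0.5113  0.5772 -0.3338  2.1638  1.0226  0.4284 -0.157 ] p [0.4466 0.2685 0.0638] r [-3.1413  0.2601  3.1356] F [-0.1905  0.6468  0.8222] 0.08558665213470686 0.0
```

View pics/c2.png

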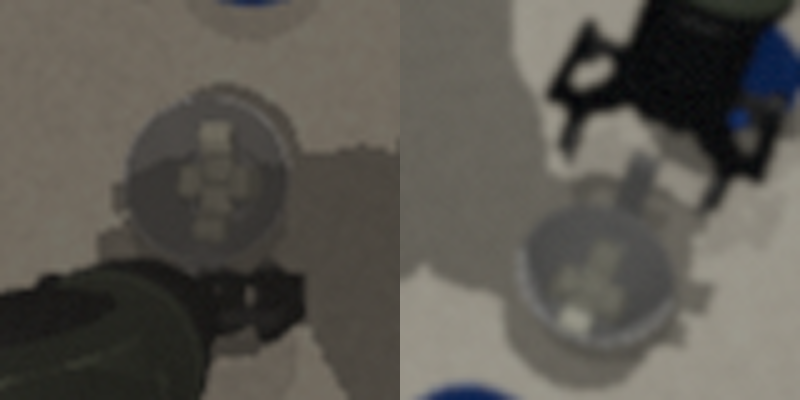

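The open fingers straddle the grey handle (scene crop (640,180), full image about (348,206)) and the cup is undisturbed. Closing now.

>>> play_rows --pt "0 0 0 0 0 0 0.5" --pt "0 0 0 0 0 0 0.7" --pt "0 0 0 0 0 0 1" --pt "0 0 0 0 0 0 1" --pt "0 0 0 0 0 0 1" --pt "0 0 0 0 0 0 1" --pt "0 0 0 0 0 0 1" --pt "0 0 0 0 0 0 1" --newtons 100

```text
clock: 6.0
position: [0.4474, 0.2689, 0.0656]
tool_rot: [3.14, 0.262, 3.135]
force: [-5.2, -1.2, 9.5]
grip_width: 0.0196
finger_force: 97.3
```

```bash
python3 - <<'E'
from h import *
from ik import *
log()
E
```

```text
6.0 q [-0.51    0.5742 -0.3351  2.1633  1.0215  0.4293 -0.1561] p [0.4474 0.2689 0.0656] r [3.1403 0.2625 3.1346] F [-5.1794 -1.2262  9.4746] 0.01962656917653739 97.28673219680786
```

>>> play_rows --pt "-0.002 0 -0.01 0 0 0 1" --pt "-0.008 0 -0.03 0 0 0 1" --pt "-0.016 0 -0.06 0 0 0 1" --pt "-0.027 0 -0.1 0 0 0 1" --pt "-0.037 0 -0.14 0 0 0 1" --pt "-0.051 0 -0.19 0 0 0 1" --pt "-0.064 0 -0.24 0 0 0 1" --pt "-0.075 0 -0.28 0 0 0 1" --pt "-0.083 0 -0.31 0 0 0 1" --pt "-0.088 0 -0.33 0 0 0 1"

```text
clock: 7.0
position: [0.4471, 0.2687, 0.2373]
tool_rot: [3.14, 0.263, 3.134]
force: [-0.7, -0.6, -2.6]
grip_width: 0.0187
finger_force: 97.6
```

```bash
python3 - <<'E'
from h import *
from ik import *
log();b=shot('top','t2.png');a=shot('scene','s2.png')
f=lambda i,x,y:cv2.resize(i[y:y+80,x:x+80],None,fx=5,fy=5,interpolation=cv2.INTER_CUBIC)
cv2.imwrite('pics/c3.png',np.hstack([f(b,120,160),f(a,300,140)])[:,:,::-1])
a=np.radians(15);C=np.array([.5025,.269,0]);tub=np.array([.570,-.2365,0]);psi=np.radians(75);d=np.array([np.cos(psi),np.sin(psi),0])
o=C+[0,0,.17];o1,_=pourcup(psi,0,tub+d*.025+[0,0,.22])
for k in(.25,.5,.75,1):
    s,t=rel(*tool(o+(o1-o)*k,R.from_euler('z',np.pi+(psi-np.pi)*k),a));print(k,np.r_[s,t])
E
```

```text
7.0 q [-0.2701  0.2979 -0.6028  2.0213  0.5362  0.7639  0.3547] p [0.4471 0.2687 0.2373] r [3.1398 0.2627 3.1344] F [-0.7259 -0.6028 -2.6078] 0.018717706849378273 97.6192831993103
0.25 [-0.0532 -0.1661  0.0189  0.0569  0.0005  0.2079]
0.5 [-0.1273 -0.3425  0.0385  0.1136  0.0002  0.4191]
0.75 [-0.2149 -0.5368  0.0617  0.1703 -0.0001  0.6304]
1 [-0.3069 -0.7534  0.0861  0.227  -0.0004  0.8417]
```

View pics/c3.png

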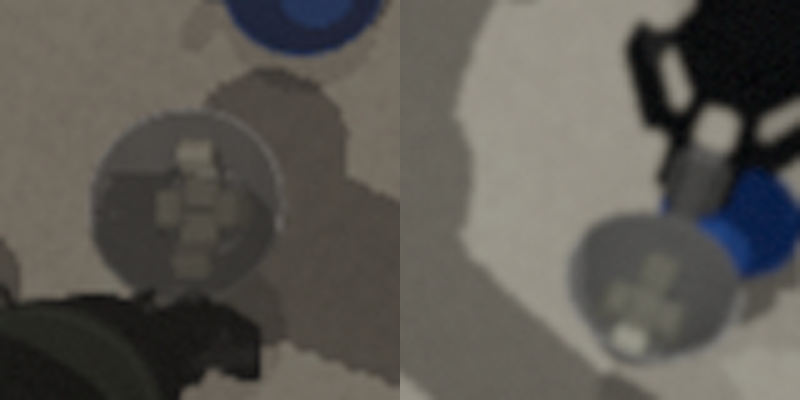

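The cup is lifted level, all six tablets still inside (top crop (195,205)). Carrying it toward the tub.

>>> play_rows --pt "-0.004 -0.015 0.001 0.005 0 0.02 1" --pt "-0.014 -0.05 0.005 0.017 0 0.06 1" --pt "-0.028 -0.09 0.01 0.03 0 0.11 1" --pt "-0.041 -0.13 0.014 0.043 0 0.16 1" --pt "-0.055 -0.17 0.019 0.057 0 0.21 1" --pt "-0.07 -0.205 0.023 0.069 0 0.255 1" --pt "-0.085 -0.24 0.027 0.08 0 0.3 1" --pt "-0.099 -0.275 0.031 0.092 0 0.34 1" --pt "-0.114 -0.31 0.035 0.103 0 0.38 1" --pt "-0.127 -0.342 0.038 0.114 0 0.419 1"

```text
clock: 8.1
position: [0.5121, 0.0963, 0.2328]
tool_rot: [-3.138, 0.262, 2.223]
force: [0.3, 1.1, -1.9]
grip_width: 0.0185
finger_force: 97.7
```

```bash
cat > n.py <<'E'
from h import *
from ik import *
a=np.radians(15);C=np.array([.5025,.269,0]);tub=np.array([.570,-.2365,0]);psi=np.radians(75);d=np.array([np.cos(psi),np.sin(psi),0])
def pr(n,P,O):
    s,t=rel(P,O);print(n,np.r_[s,t])
log()
E
python3 - <<'E'
from n import *
o=C+[0,0,.17];o1,_=pourcup(psi,0,tub+d*.025+[0,0,.22])
for k in(.75,1):pr(k,*tool(o+(o1-o)*k,R.from_euler('z',np.pi+(psi-np.pi)*k),a))
E
```

```text
8.1 q [-0.1915  0.3359 -0.3403  1.9452  0.4792  0.9029 -0.1654] p [0.5121 0.0963 0.2328] r [-3.1379  0.2622  2.223 ] F [ 0.2711  1.1322 -1.8531] 0.018478645411736844 97.662034034729
0.75 [-0.2023 -0.0453  0.0506  0.0546  0.0006  0.2102]
1 [-0.4239 -0.1024  0.1104  0.1114  0.001   0.4215]
```

>>> play_rows --pt "-0.03 -0.007 0.007 0.008 0 0.03 1" --pt "-0.07 -0.015 0.017 0.019 0 0.073 1" --pt "-0.114 -0.025 0.028 0.031 0 0.118 1" --pt "-0.158 -0.035 0.039 0.043 0 0.164 1" --pt "-0.202 -0.045 0.05 0.055 0 0.21 1" --pt "-0.246 -0.056 0.062 0.066 0 0.252 1" --pt "-0.29 -0.067 0.074 0.077 0 0.294 1" --pt "-0.335 -0.08 0.087 0.089 0 0.337 1" --pt "-0.385 -0.092 0.099 0.101 0 0.38 1" --pt "-0.424 -0.102 0.11 0.111 0 0.421 1"

```text
clock: 9.1
position: [0.6055, -0.1091, 0.2351]
tool_rot: [3.14, 0.263, 1.309]
force: [-0.5, 0.2, -2.6]
grip_width: 0.0188
finger_force: 97.7
```

```bash
python3 - <<'E'
from n import *
for th in(15,30,45,60):pr(th,*tool(*pourcup(psi,np.radians(th),tub+d*.025+[0,0,.2]),a))
E
```

```text
9.1 q [-0.      0.5334 -0.0772  1.5989  0.3219  1.1175 -0.4875] p [ 0.6055 -0.1091  0.2351] r [3.1397 0.2631 1.3088] F [-0.4817  0.1645 -2.5977] 0.018754952096850963 97.69617319107056
15 [-0.0182 -0.0025 -0.0091  0.0009  0.1256  0.    ]
30 [-0.0584 -0.0025 -0.0488  0.0009  0.2506  0.0001]
45 [-0.1074 -0.0024 -0.0767  0.0009  0.3756  0.0002]
60 [-0.162  -0.0024 -0.0909  0.0008  0.5006  0.0004]
```

>>> play_rows --pt "-0.004 -0.001 -0.002 0 0.03 0 1" --pt "-0.009 -0.001 -0.005 0 0.075 0 1" --pt "-0.018 -0.002 -0.009 0 0.125 0 1" --pt "-0.03 -0.002 -0.022 0 0.165 0 1" --pt "-0.044 -0.002 -0.035 0 0.21 0 1" --pt "-0.058 -0.002 -0.049 0 0.25 0 1" --pt "-0.074 -0.002 -0.058 0 0.29 0 1" --pt "-0.09 -0.002 -0.067 0 0.333 0 1" --pt "-0.107 -0.002 -0.077 0 0.376 0 1" --pt "-0.107 -0.002 -0.077 0 0.376 0 1"

```text
clock: 10.1
position: [0.5924, -0.1517, 0.2853]
tool_rot: [3.141, -0.527, 1.308]
force: [0.4, -0.6, -2.9]
grip_width: 0.0188
finger_force: 97.9
```

```bash
python3 - <<'E'
from n import *
for th,z in((45,.12),(55,.118),(65,.118),(75,.118),(85,.118),(97,.118)):pr(th,*tool(*pourcup(psi,np.radians(th),tub+d*.025+[0,0,z]),a))
E
```

```text
10.1 q [ 0.6617  0.5422 -0.3621  1.5578 -0.3765  1.1438  0.2508] p [ 0.5924 -0.1517  0.2853] r [ 3.1414 -0.5269  1.3077] F [ 0.4284 -0.6057 -2.9429] 0.0188358891677638 97.85294651985168
45 [-0.0751  0.0005  0.1396  0.0004 -0.0016 -0.0005]
55 [-0.0945  0.0006  0.1097  0.0004  0.0817 -0.0005]
65 [-0.1175  0.0006  0.0798  0.0005  0.1651 -0.0004]
75 [-0.1454  0.0007  0.0544  0.0005  0.2484 -0.0004]
85 [-0.1772  0.0007  0.0342  0.0006  0.3317 -0.0004]
97 [-0.2192  0.0008  0.0177  0.0006  0.4317 -0.0003]
```

>>> play_rows --pt "-0.018 0 0.035 0 0 0 1" --pt "-0.037 0 0.07 0 0 0 1" --pt "-0.056 0 0.105 0 0 0 1" --pt "-0.075 0 0.138 0 0 0 1" --pt "-0.085 0 0.125 0 0.04 0 1" --pt "-0.095 0 0.11 0 0.082 0 1" --pt "-0.106 0 0.095 0 0.123 0 1" --pt "-0.118 0 0.08 0 0.165 0 1" --pt "-0.131 0 0.067 0 0.207 0 1" --pt "-0.145 0 0.054 0 0.248 0 1"

```text
clock: 11.1
position: [0.5809, -0.1956, 0.2265]
tool_rot: [3.139, -1.047, 1.316]
force: [0.1, 0.3, -1.8]
grip_width: 0.0187
finger_force: 97.9
```

```bash
python3 - <<'E'
from n import *
for th,z in((75,.118),(80,.118),(85,.118),(90,.118),(100,.118)):pr(th,*tool(*pourcup(psi,np.radians(th),tub+d*.025+[0,0,z]),a))
b=shot('top','t3.png');a=shot('scene','s3.png')
f=lambda i,x,y:cv2.resize(i[y:y+80,x:x+80],None,fx=5,fy=5,interpolation=cv2.INTER_CUBIC)
cv2.imwrite('pics/c4.png',np.hstack([f(b,300,130),f(a,160,120)])[:,:,::-1])
E
```

```text
11.1 q [ 0.9721  0.868  -0.5218  1.4975 -0.6229  1.2838  0.6045] p [ 0.5809 -0.1956  0.2265] r [ 3.1385 -1.0468  1.3163] F [ 0.1336  0.3396 -1.8156] 0.018684863115547828 97.9396641254425
75 [-0.0059  0.0001 -0.0052 -0.0016  0.0002  0.0017]
80 [-0.014   0.     -0.0223 -0.0016  0.0419  0.0017]
85 [-0.0235 -0.0001 -0.0386 -0.0017  0.0835  0.0016]
90 [-0.0344 -0.0002 -0.0539 -0.0018  0.1252  0.0015]
100 [-0.06   -0.0003 -0.0816 -0.0019  0.2085  0.0014]
```

View pics/c4.png

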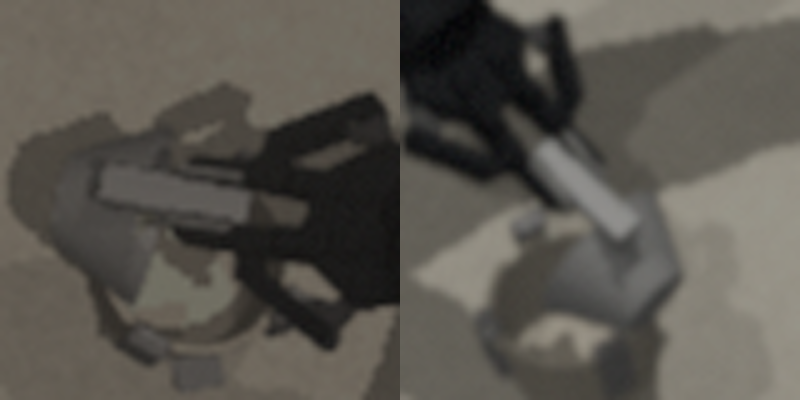

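The cup's lip is over the tub mouth (top crop about (150,260); scene crop about (580,300)). Tipping slowly further.

>>> play_rows --pt "-0.01 0 -0.014 0 0.021 0 1" --pt "-0.014 0 -0.022 0 0.042 0 1" --pt "-0.019 0 -0.03 0 0.062 0 1" --pt "-0.023 0 -0.039 0 0.083 0 1" --pt "-0.023 0 -0.039 0 0.083 0 1" --pt "-0.029 0 -0.046 0 0.104 0 1" --pt "-0.034 0 -0.054 0 0.125 0 1" --pt "-0.034 0 -0.054 0 0.125 0 1" --pt "-0.047 0 -0.068 0 0.167 0 1" --pt "-0.06 0 -0.082 0 0.208 0 1"

```text
clock: 12.2
position: [0.5684, -0.2443, 0.2226]
tool_rot: [3.097, -1.482, 1.359]
force: [-0.2, 0.7, -1.4]
grip_width: 0.019
finger_force: 98.2
```

>>> play_rows --pt "0 0 0 0 0 0 1" --pt "0 0 0 0 0 0 1" --pt "0 0 0 0 0 0 1" --pt "0 0 0 0 0 0 1" --pt "0 0 0 0 0 0 1" --pt "0 0 0 0 0 0 1"

```text
clock: 12.8
position: [0.5684, -0.2438, 0.2223]
tool_rot: [3.109, -1.479, 1.347]
force: [-0.0, 0.0, -0.2]
grip_width: 0.0184
finger_force: 98.1
```

```bash
python3 - <<'E'
from n import *
for th,z in((97,.118),(60,.122),(45,.14),(30,.2),(0,.22)):pr(th,*tool(*pourcup(psi,np.radians(th),tub+d*.025+[0,0,z]),a))
for th in(106,112):pr(th,*tool(*pourcup(psi,np.radians(th),tub+d*.025+[0,0,.118]),a))
b=shot('top','t4.png');a=shot('scene','s4.png')
E
```

```text
12.8 q [ 1.0996  1.1443 -0.5994  1.3383 -0.7393  1.5518  0.6939] p [ 0.5684 -0.2438  0.2223] r [ 3.1088 -1.4792  1.3468] F [-0.0215  0.0496 -0.1983] 0.01839182286416039 98.13658118247986
97 [ 0.0013 -0.0006  0.0097 -0.0023 -0.023   0.0017]
60 [ 0.013   0.0001  0.1461 -0.0016 -0.3313  0.0024]
45 [ 0.0254  0.0003  0.1942 -0.0013 -0.4563  0.0026]
30 [ 0.1091  0.0008  0.2268 -0.001  -0.5813  0.0028]
0 [ 0.0501  0.0008  0.2757 -0.0003 -0.8313  0.0032]
106 [-0.0128 -0.0008 -0.0211 -0.0024  0.052   0.0015]
112 [-0.0248 -0.001  -0.0403 -0.0025  0.102   0.0014]
```

>>> play_rows --pt "0.004 0 0.03 0 -0.06 0 1" --pt "0.008 0 0.065 0 -0.125 0 1" --pt "0.011 0 0.095 0 -0.19 0 1" --pt "0.012 0 0.12 0 -0.26 0 1" --pt "0.013 0 0.146 0 -0.331 0 1" --pt "0.02 0 0.17 0 -0.39 0 1" --pt "0.026 0 0.194 0 -0.456 0 1" --pt "0.06 0 0.208 0 -0.51 0 1" --pt "0.109 0 0.227 0 -0.581 0 1" --pt "0.109 0 0.227 0 -0.581 0 1"

```text
clock: 13.9
position: [0.6014, -0.1216, 0.2711]
tool_rot: [3.131, -0.261, 1.328]
force: [1.5, 0.9, -0.5]
grip_width: 0.0186
finger_force: 98.1
```

```bash
python3 - <<'E'
from n import *
psi0=psi
pr(0,*tool(*pourcup(psi,0,tub+d*.025+[0,0,.22]),a))
# up/back to k=.5 of carry
o=C+[0,0,.17];o1,_=pourcup(psi,0,tub+d*.025+[0,0,.22])
for k in(.75,.5):pr(k,*tool(o+(o1-o)*k,R.from_euler('z',np.pi+(psi-np.pi)*k),a))
E
```

```text
13.9 q [ 0.4176  0.4826 -0.2569  1.5931 -0.1624  1.0604  0.0242] p [ 0.6014 -0.1216  0.2711] r [ 3.131  -0.2607  1.3278] F [ 1.4927  0.9273 -0.5049] 0.01864530733137098 98.14119815826416
0 [ 0.0063 -0.0016  0.0772  0.005  -0.2495  0.0078]
0.75 [ 0.1882 -0.1453  0.1242  0.0048 -0.2443 -0.2134]
0.5 [ 0.3502 -0.2793  0.166   0.0044 -0.23   -0.4344]
```

>>> play_rows --pt "0.002 0 0.025 0 -0.07 0.002 1" --pt "0.004 -0.001 0.05 0 -0.14 0.004 1" --pt "0.006 -0.002 0.077 0.005 -0.22 0.008 1" --pt "0.04 -0.03 0.085 0.005 -0.249 -0.04 1" --pt "0.085 -0.065 0.097 0.005 -0.248 -0.09 1" --pt "0.13 -0.1 0.109 0.005 -0.246 -0.145 1" --pt "0.188 -0.145 0.124 0.005 -0.244 -0.213 1" --pt "0.24 -0.19 0.138 0.005 -0.24 -0.28 1" --pt "0.3 -0.237 0.153 0.005 -0.235 -0.36 1" --pt "0.35 -0.279 0.166 0.005 -0.23 -0.434 1"

```text
clock: 14.9
position: [0.5107, 0.092, 0.2312]
tool_rot: [-3.138, 0.253, 2.202]
force: [0.6, 0.5, -0.6]
grip_width: 0.0186
finger_force: 98.1
```

```bash
python3 - <<'E'
from n import *
o=C+[0,0,.17];o1,_=pourcup(psi,0,tub+d*.025+[0,0,.22])
for k in(.25,0):pr(k,*tool(o+(o1-o)*k,R.from_euler('z',np.pi+(psi-np.pi)*k),a))
b=shot('top','t5.png');a=shot('scene','s5.png')
f=lambda i,x,y:cv2.resize(i[y:y+70,x:x+130],None,fx=4,fy=4,interpolation=cv2.INTER_CUBIC)
cv2.imwrite('pics/c5.png',np.vstack([f(b,230,150),f(a,160,140)])[:,:,::-1])
E
```

```text
14.9 q [-0.2017  0.3342 -0.3123  1.9479  0.4571  0.8962 -0.1576] p [0.5107 0.092  0.2312] r [-3.1381  0.2528  2.2022] F [ 0.61    0.4825 -0.6416] 0.018572371341249352 98.1467592716217
0.25 [ 0.1853  0.0526 -0.0553 -0.0601 -0.0046 -0.2222]
0 [ 0.3472  0.1064 -0.0973 -0.1157 -0.0047 -0.4338]
```

View pics/c5.png

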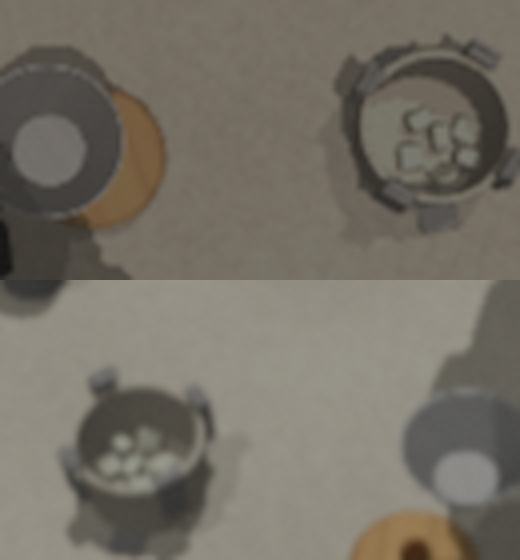

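The cup is empty (top crop (50,145)) and six tablets lie in the tub (top crop around (440,140)). Taking the cup back to its old place.

>>> play_rows --pt "0.035 0.01 -0.01 -0.011 0 -0.04 1" --pt "0.08 0.022 -0.023 -0.025 -0.002 -0.095 1" --pt "0.12 0.034 -0.036 -0.04 -0.003 -0.145 1" --pt "0.155 0.043 -0.046 -0.05 -0.004 -0.185 1" --pt "0.185 0.053 -0.055 -0.06 -0.005 -0.222 1" --pt "0.22 0.064 -0.065 -0.072 -0.005 -0.265 1" --pt "0.255 0.076 -0.074 -0.084 -0.005 -0.31 1" --pt "0.29 0.087 -0.082 -0.096 -0.005 -0.355 1" --pt "0.32 0.097 -0.09 -0.106 -0.005 -0.4 1" --pt "0.347 0.106 -0.097 -0.116 -0.005 -0.434 1"

```text
clock: 16.0
position: [0.4494, 0.2676, 0.2343]
tool_rot: [-3.141, 0.262, 3.138]
force: [0.3, -0.0, -0.8]
grip_width: 0.0184
finger_force: 98.1
```

```bash
python3 - <<'E'
from n import *
O=R.from_euler('xyz',[3.1403,.2625,3.1346]);P=np.array([.4474,.2689,.0656])
for z in(.12,.02,.002,0):pr(z,P+[0,0,z],O)
E
```

```text
16.0 q [-0.2904  0.3005 -0.5737  2.022   0.5313  0.7547  0.3666] p [0.4494 0.2676 0.2343] r [-3.1411  0.2621  3.1381] F [ 0.3345 -0.0261 -0.7853] 0.01837197658145046 98.14257860183716
0.12 [ 0.0292  0.0026  0.093  -0.0004 -0.0002  0.0016]
0.02 [ 0.081   0.0027  0.2862 -0.0004 -0.0002  0.0016]
0.002 [ 0.0903  0.0027  0.321  -0.0004 -0.0002  0.0016]
0 [ 0.0914  0.0027  0.3248 -0.0004 -0.0002  0.0016]
```

>>> play_rows --pt "0.01 0.001 0.04 0 0 0.002 1" --pt "0.026 0.002 0.09 0 0 0.002 1" --pt "0.04 0.003 0.14 0 0 0.002 1" --pt "0.054 0.003 0.19 0 0 0.002 1" --pt "0.068 0.003 0.24 0 0 0.002 1" --pt "0.081 0.003 0.286 0 0 0.002 1" --pt "0.086 0.003 0.305 0 0 0.002 1" --pt "0.089 0.003 0.316 0 0 0.002 1" --pt "0.091 0.003 0.322 0 0 0.002 1" --pt "0.091 0.003 0.323 0 0 0.002 1"

```text
clock: 17.0
position: [0.4478, 0.2686, 0.0666]
tool_rot: [3.141, 0.263, 3.13]
force: [0.4, -0.7, -1.2]
grip_width: 0.0187
finger_force: 98.1
```

```bash
python3 - <<'E'
from n import *
E
```

```text
17.0 q [-0.5249  0.5703 -0.3153  2.1626  1.0016  0.4225 -0.1423] p [0.4478 0.2686 0.0666] r [3.1407 0.2626 3.1301] F [ 0.3632 -0.7096 -1.1683] 0.018726877661446987 98.14435243606567
```

>>> play_rows --pt "0.0005 0 0.002 0 0 0 1" --pt "0.001 0 0.004 0 0 0 1" --pt "0.001 0 0.004 0 0 0 1"

```text
clock: 17.3
position: [0.448, 0.2687, 0.0655]
tool_rot: [3.14, 0.264, 3.13]
force: [-8.4, -2.0, 19.9]
grip_width: 0.0188
finger_force: 100.8
```

```bash
python3 - <<'E'
from n import *
E
```

```text
17.3 q [-0.5287  0.5723 -0.3111  2.1637  1.0093  0.4189 -0.1505] p [0.448  0.2687 0.0655] r [3.1402 0.2638 3.1303] F [-8.4069 -1.9593 19.9177] 0.01876104037720633 100.75520753860474
```

>>> play_rows --pt "-0.0005 0 -0.002 0 0 0 1" --pt "-0.0005 0 -0.002 0 0 0 0.7" --pt "-0.0005 0 -0.002 0 0 0 0.3" --pt "-0.0005 0 -0.002 0 0 0 0" --pt "-0.0005 0 -0.002 0 0 0 0" --pt "0 0 -0.04 0 0 0 0" --pt "0 0 -0.1 0 0 0 0" --pt "0 0 -0.17 0 0 0 0" --pt "0 0 -0.25 0 0 0 0" --pt "0 0 -0.33 0 0 0 0"

```text
clock: 18.3
position: [0.404, 0.2687, 0.2249]
tool_rot: [3.141, 0.261, 3.131]
force: [0.5, -0.8, 0.3]
grip_width: 0.0851
finger_force: 0.0
```

```bash
python3 - <<'E'
from n import *
b=shot('top','t6.png');a=shot('scene','s6.png')
g=lambda n,i:None
f=lambda i,x,y:cv2.resize(i[y:y+70,x:x+160],None,fx=4,fy=4,interpolation=cv2.INTER_CUBIC)
cv2.imwrite('pics/c6.png',np.vstack([f(b,130,155),f(a,230,180)])[:,:,::-1])
for n,i in(('top',b),('scene',a)):
    h=cv2.cvtColor(i[:,:,::-1].copy(),cv2.COLOR_BGR2HSV)
    x0,y0,x1,y1=(225,160,285,215) if n=='top' else (235,190,295,240)
    m=((h[...,0]>8)&(h[...,0]<25)&(h[...,1]>75)).astype(np.uint8);z=np.zeros_like(m);z[y0:y1,x0:x1]=m[y0:y1,x0:x1]
    c=max(cv2.findContours(z,0,1)[0],key=cv2.contourArea);e=cv2.fitEllipse(cv2.convexHull(c));print(n,e,onz(n,*e[0],.024))
E
```

```text
18.3 q [-0.3449  0.2574 -0.5822  2.1102  0.538   0.7225  0.2681] p [0.404  0.2687 0.2249] r [3.1412 0.2613 3.131 ] F [ 0.4588 -0.7835  0.253 ] 0.08510824008480654 0.0
top ((252.92298889160156, 188.84207153320312), (35.76417541503906, 35.85465621948242), 38.22832107543945) [0.5539 0.018  0.024 ]
scene ((263.1627502441406, 212.14089965820312), (28.89179039001465, 32.39696502685547), 93.4288558959961) [0.5553 0.0212 0.024 ]
```

View pics/c6.png

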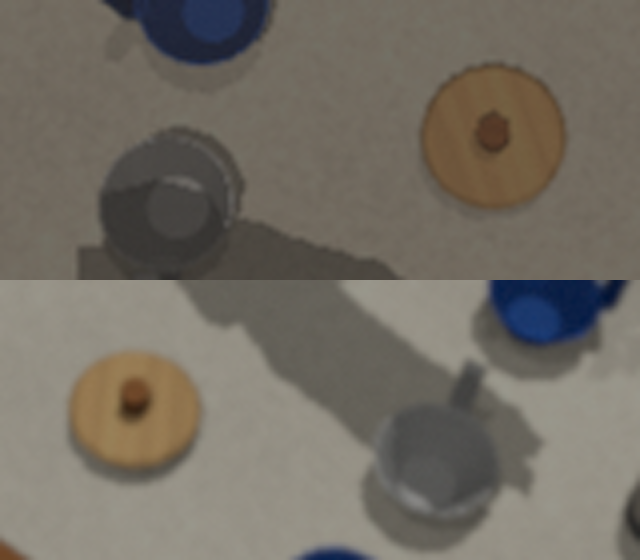

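The cup stands upright and empty (top crop (170,200)). The lid is clear (top crop (493,135), measured at (0.5546, 0.0196)). Now the lid.

```bash
python3 - <<'E'
from n import *
for k,y in((.5,135),(1,90)):
    P=np.array([.404,.2687,.225])*(1-k)+np.array([.5546,.0196,.15])*k
    P[2]=max(P[2],.15); pr(k,P,R.from_euler('xyz',[np.pi,0,np.radians(y)]))
q=ik(np.array([.5546,.0196,.031]),R.from_euler('xyz',[np.pi,0,np.pi/2]),observe()['qpos'])
print(q);print(ik(np.array([.5705,-.2365,.093]),R.from_euler('xyz',[np.pi,0,np.pi/2]),q[0]))
E
```

```text
18.4 q [-0.3446  0.2527 -0.5832  2.1079  0.5385  0.7224  0.2675] p [0.4053 0.2702 0.2281] r [3.1372 0.2674 3.1302] F [ 0.3795 -0.0114 -0.9338] 0.08532654911819908 0.0
0.5 [-0.1241 -0.251   0.117   0.0514  0.1204  0.3676]
1 [-0.2523 -0.4989  0.2288  0.1012  0.099   0.74  ]
(array([-0.0326,  0.705 , -0.1525,  1.912 ,  0.1931,  0.5385, -0.3154]), np.float64(5.677509990064117e-06), 3.180815136243382e-05)
(array([ 0.4214,  0.6818, -0.1839,  1.7204,  0.169 ,  0.7549,  0.1543]), np.float64(7.82369974230504e-06), 5.586184906152352e-05)
```

>>> play_rows --pt "-0.025 -0.05 0.023 0.01 0.024 0.073 0" --pt "-0.05 -0.1 0.046 0.02 0.048 0.146 0" --pt "-0.075 -0.15 0.07 0.03 0.072 0.22 0" --pt "-0.1 -0.2 0.094 0.041 0.096 0.294 0" --pt "-0.124 -0.251 0.117 0.051 0.12 0.368 0" --pt "-0.15 -0.3 0.14 0.061 0.116 0.44 0" --pt "-0.175 -0.35 0.162 0.071 0.112 0.51 0" --pt "-0.2 -0.4 0.184 0.081 0.108 0.58 0" --pt "-0.225 -0.45 0.206 0.091 0.104 0.65 0" --pt "-0.252 -0.499 0.229 0.101 0.099 0.72 0"

```text
clock: 19.4
position: [0.5539, 0.0164, 0.1449]
tool_rot: [-3.134, 0.009, 1.663]
force: [0.6, 0.9, -0.6]
grip_width: 0.0855
finger_force: 0.0
```

```bash
python3 - <<'E'
from n import *
O=R.from_euler('xyz',[np.pi,0,np.pi/2])
for z in(.15,.08,.032):pr(z,[.5546,.0196,z],O)
E
```

```text
19.4 q [ 0.002   0.528  -0.1968  1.8552  0.1521  0.7805 -0.1858] p [0.5539 0.0164 0.1449] r [-3.1344  0.0087  1.663 ] F [ 0.5999  0.8868 -0.5787] 0.08545218902755652 0.0
0.15 [ 0.0062  0.002  -0.0103 -0.0032  0.0043  0.044 ]
0.08 [ 0.0074  0.003   0.1297 -0.0032  0.0043  0.044 ]
0.032 [ 0.0083  0.0037  0.2257 -0.0032  0.0043  0.044 ]
```

>>> play_rows --pt "0.006 0.002 0 -0.003 0.004 0.044 0" --pt "0.006 0.002 0.04 -0.003 0.004 0.044 0" --pt "0.007 0.003 0.085 -0.003 0.004 0.044 0" --pt "0.007 0.003 0.13 -0.003 0.004 0.044 0" --pt "0.007 0.003 0.17 -0.003 0.004 0.044 0" --pt "0.008 0.004 0.2 -0.003 0.004 0.044 0" --pt "0.008 0.004 0.218 -0.003 0.004 0.044 0" --pt "0.008 0.004 0.224 -0.003 0.004 0.044 0" --pt "0.008 0.004 0.224 -0.003 0.004 0.044 0"

```text
clock: 20.3
position: [0.5546, 0.021, 0.0336]
tool_rot: [-3.142, 0.0, 1.577]
force: [-0.4, -0.6, -0.2]
grip_width: 0.0851
finger_force: 0.0
```

```bash
python3 - <<'E'
from n import *
O=R.from_euler('xyz',[np.pi,0,np.pi/2])
pr(0,[.5546,.0196,.032],O)
E
```

```text
20.3 q [-0.0412  0.7002 -0.1441  1.9117  0.1805  0.542  -0.3004] p [0.5546 0.021  0.0336] r [-3.1416  0.0001  1.5772] F [-0.3501 -0.5672 -0.1882] 0.08508221523000739 0.0
0 [-0.0028  0.      0.0033 -0.      0.      0.003 ]
```

>>> play_rows --pt "-0.002 0 0 0 0 0.003 0.3" --pt "-0.002 0 0 0 0 0.003 0.6" --pt "-0.002 0 0 0 0 0.003 0.8" --pt "-0.002 0 0 0 0 0.003 1" --pt "-0.002 0 0 0 0 0.003 1" --pt "-0.002 0 0 0 0 0.003 1" --pt "-0.002 0 0 0 0 0.003 1" --newtons 110

```text
clock: 21.0
position: [0.5547, 0.02, 0.0344]
tool_rot: [3.141, 0.0, 1.571]
force: [-3.6, -0.4, 14.7]
grip_width: 0.0226
finger_force: 107.3
```

```bash
python3 - <<'E'
from n import *
O=R.from_euler('xyz',[np.pi,0,np.pi/2])
pr(0,[.5546,.0196,.15],O);pr(1,[.5705,-.2365,.15],O)
E
```

```text
21.0 q [-0.0403  0.6988 -0.1427  1.9119  0.1786  0.5423 -0.3032] p [0.5547 0.02   0.0344] r [3.1409 0.0001 1.5708] F [-3.6257 -0.4223 14.6647] 0.022557958659783398 107.2873306274414
0 [-0.0008 -0.0001 -0.2313  0.0003  0.      0.    ]
1 [-0.513   0.0317 -0.2312  0.0003  0.      0.    ]
```

>>> play_rows --pt "0 0 -0.01 0 0 0 1" --pt "0 0 -0.03 0 0 0 1" --pt "0 0 -0.07 0 0 0 1" --pt "0 0 -0.12 0 0 0 1" --pt "0 0 -0.17 0 0 0 1" --pt "0 0 -0.21 0 0 0 1" --pt "0 0 -0.231 0 0 0 1"

```text
clock: 21.7
position: [0.5551, 0.02, 0.1513]
tool_rot: [3.139, -0.0, 1.571]
force: [-0.4, 0.5, -2.2]
grip_width: 0.0227
finger_force: 108.0
```

```bash
python3 - <<'E'
from n import *
b=shot('top','t7.png');a=shot('scene','s7.png')
f=lambda i,x,y:cv2.resize(i[y:y+60,x:x+160],None,fx=5,fy=5,interpolation=cv2.INTER_CUBIC)
cv2.imwrite('pics/c7.png',np.vstack([f(b,220,155),f(a,180,160)])[:,:,::-1])
E
```

```text
21.7 q [-0.0102  0.5157 -0.1814  1.8553  0.1272  0.7793 -0.259 ] p [0.5551 0.02   0.1513] r [ 3.1392 -0.0002  1.5708] F [-0.4433  0.5195 -2.1598] 0.022711365345884967 108.0385959148407
```

View pics/c7.png

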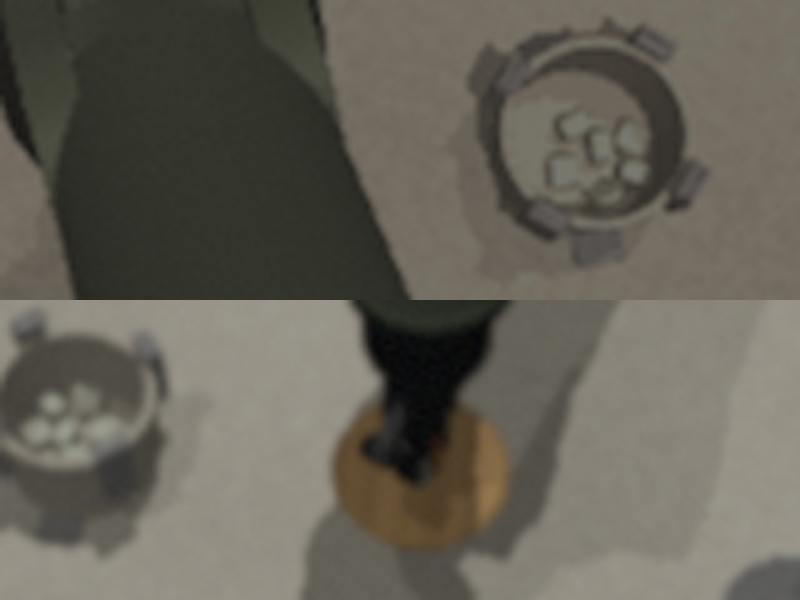

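The lid hangs level on the knob (scene crop (420,475)). I'll check its held centre against the tool.

```bash
python3 - <<'E'
from n import *
i=cv2.imread('pics/s7.png');h=cv2.cvtColor(i,cv2.COLOR_BGR2HSV)
m=((h[...,0]>8)&(h[...,0]<25)&(h[...,1]>85)).astype(np.uint8);z=np.zeros_like(m);z[225:275,235:295]=m[225:275,235:295];z[:225]=0;z[175:275,240:290]=m[175:275,240:290]
c=max(cv2.findContours(z,0,1)[0],key=cv2.contourArea);hu=cv2.convexHull(c);e=cv2.fitEllipse(hu);print(e,onz('scene',*e[0],.1169+.024))
# expected outline: circle r 57 at tool xy, scene
for dx,dy in((0,0),):
    P=np.array([proj('scene',[.5551+.057*np.cos(t),.02+.057*np.sin(t),.1169+.024]) for t in np.linspace(0,6.28,40)],np.float32)
    print(cv2.fitEllipse(P))
O=R.from_euler('xyz',[np.pi,0,np.pi/2])
for P in([.5705,-.2365,.15],[.5705,-.2365,.125],[.5705,-.2365,.1144]):pr(P,P,O)
E
```

```text
21.8 q [-0.0103  0.5169 -0.1812  1.8558  0.1276  0.7776 -0.2593] p [0.5551 0.02   0.1505] r [ 3.1393 -0.0001  1.5707] F [-1.1354  0.2921 -2.1749] 0.0223142688396114 108.04422855377197
((264.0486755371094, 194.16929626464844), (29.822439193725586, 34.92021179199219), 91.85726928710938) [0.5551 0.0222 0.1409]
((263.418212890625, 194.3108367919922), (30.719377517700195, 36.15851974487305), 91.68889617919922)
[0.5705, -0.2365, 0.15] [-0.513   0.0307  0.001   0.0011 -0.0001 -0.    ]
[0.5705, -0.2365, 0.125] [-0.513   0.0306  0.051   0.0011 -0.0001 -0.    ]
[0.5705, -0.2365, 0.1144] [-0.513   0.0306  0.0722  0.0011 -0.0001 -0.    ]
```

>>> play_rows --pt "-0.02 0.001 0 0 0 0 1" --pt "-0.07 0.004 0 0 0 0 1" --pt "-0.14 0.008 0 0 0 0 1" --pt "-0.21 0.012 0 0 0 0 1" --pt "-0.28 0.017 0 0 0 0 1" --pt "-0.35 0.021 0 0.001 0 0 1" --pt "-0.42 0.025 0 0.001 0 0 1" --pt "-0.48 0.028 0 0.001 0 0 1" --pt "-0.514 0.0304 0 0.001 0 0 1" --pt "-0.514 0.0304 0 0.001 0 0 1"

```text
clock: 22.8
position: [0.5688, -0.2398, 0.1479]
tool_rot: [-3.138, 0.0, 1.568]
force: [-0.3, 1.0, -1.5]
grip_width: 0.0227
finger_force: 108.1
```

```bash
python3 - <<'E'
from n import *
b=shot('top','t8.png');a=shot('scene','s8.png')
f=lambda i,x,y:cv2.resize(i[y:y+75,x:x+75],None,fx=5,fy=5,interpolation=cv2.INTER_CUBIC)
cv2.imwrite('pics/c8.png',np.hstack([f(b,300,145),f(a,155,130)])[:,:,::-1])
O=R.from_euler('xyz',[np.pi,0,np.pi/2])
for z in (.15,.1144,.1):pr(z,[.5703,-.237,z],O)
h=cv2.cvtColor(a[:,:,::-1].copy(),cv2.COLOR_BGR2HSV)
m=((h[...,0]>8)&(h[...,0]<25)&(h[...,1]>85)).astype(np.uint8);z=np.zeros_like(m);z[130:200,160:230]=m[130:200,160:230]
c=max(cv2.findContours(z,0,1)[0],key=cv2.contourArea);e=cv2.fitEllipse(cv2.convexHull(c));print(e,onz('scene',*e[0],observe()['position'][2]-.0344+.024))
E
```

```text
22.8 q [ 0.4084  0.608  -0.1565  1.6876  0.1197  0.8588  0.1977] p [ 0.5688 -0.2398  0.1479] r [-3.1379  0.0004  1.5676] F [-0.2758  0.9546 -1.4954] 0.022663230159890642 108.07820320129395
0.15 [-0.0013  0.0018 -0.0034 -0.0015 -0.0005  0.0001]
0.1144 [-0.0014  0.002   0.0678 -0.0015 -0.0005  0.0001]
0.1 [-0.0014  0.0021  0.0966 -0.0015 -0.0005  0.0001]
((191.39352416992188, 169.44580078125), (27.190059661865234, 32.90620040893555), 80.8579330444336) [ 0.5713 -0.2349  0.1379]
```

View pics/c8.png

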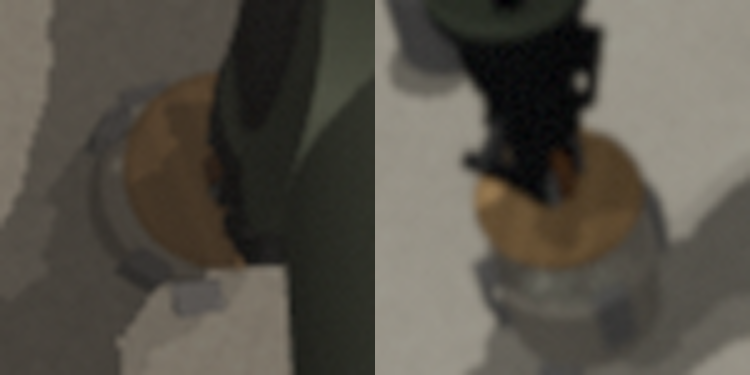

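The lid sits over the tub, centred to within about 2 mm (scene crop (560,200)). Lowering to just above the clips.

>>> play_rows --pt "0 0 0.01 0 0 0 1" --pt "0 0 0.025 0 0 0 1" --pt "0 0 0.04 0 0 0 1" --pt "0 0 0.052 0 0 0 1" --pt "0 0 0.06 0 0 0 1" --pt "0 0 0.064 0 0 0 1" --pt "0 0 0.064 0 0 0 1" --pt "0 0 0.064 0 0 0 1"

```text
clock: 23.7
position: [0.5698, -0.2371, 0.1173]
tool_rot: [-3.14, 0.0, 1.571]
force: [0.0, -0.9, -1.0]
grip_width: 0.0229
finger_force: 108.1
```

```bash
python3 - <<'E'
from n import *
O=R.from_euler('xyz',[np.pi,0,np.pi/2])
for z in (.1144,.0964):pr(z,[.5703,-.237,z],O)
print(observe()['moment'])
E
```

```text
23.7 q [ 0.4017  0.6468 -0.1531  1.7089  0.1296  0.7974  0.1883] p [ 0.5698 -0.2371  0.1173] r [-3.1399  0.0001  1.5708] F [ 0.0394 -0.9284 -1.0033] 0.02290212987764982 108.07690858840942
0.1144 [ 0.0001  0.001   0.0058 -0.0008  0.0001  0.    ]
0.0964 [ 0.0001  0.0011  0.0418 -0.0008  0.0001  0.    ]
[-0.0069  0.043   0.01  ]
```

>>> play_rows --pt "0 0.001 0.004 -0.001 0 0 1" --pt "0 0.001 0.008 -0.001 0 0 1" --pt "0 0.001 0.012 -0.001 0 0 1" --pt "0 0.001 0.015 -0.001 0 0 1" --pt "0 0.001 0.018 -0.001 0 0 1" --newtons 120

```text
clock: 24.2
position: [0.5704, -0.2372, 0.1084]
tool_rot: [3.141, 0.0, 1.571]
force: [-0.8, 0.4, 8.4]
grip_width: 0.0223
finger_force: 119.0
```

>>> play_rows --pt "0 0 0.002 0 0 0 1" --pt "0 0 0.004 0 0 0 1" --pt "0 0 0.006 0 0 0 1"

```text
clock: 24.5
position: [0.5708, -0.2373, 0.1058]
tool_rot: [3.14, 0.001, 1.571]
force: [-0.1, -0.1, 8.3]
grip_width: 0.0221
finger_force: 119.1
```

>>> play_rows --pt "0 0 0.002 0 0 0 1" --pt "0 0 0.004 0 0 0 1" --pt "0 0 0.006 0 0 0 1"

```text
clock: 24.8
position: [0.5704, -0.2371, 0.1023]
tool_rot: [3.141, 0.0, 1.571]
force: [0.2, 0.1, 0.9]
grip_width: 0.0224
finger_force: 118.9
```

Force dropped: the clips have passed. Continuing to home.

>>> play_rows --pt "0 0 0.003 0 0 0 1" --pt "0 0 0.006 0 0 0 1" --pt "0 0 0.009 0 0 0 1" --pt "0 0 0.011 0 0 0 1"

```text
clock: 25.2
position: [0.5701, -0.2371, 0.0964]
tool_rot: [-3.141, -0.0, 1.571]
force: [-4.1, -0.6, 9.7]
grip_width: 0.0222
finger_force: 119.8
```

>>> play_rows --pt "0 0 0.001 0 0 0 1" --pt "0 0 0.002 0 0 0 1" --pt "0 0 0.002 0 0 0 1"

```text
clock: 25.5
position: [0.5701, -0.2371, 0.0963]
tool_rot: [3.141, 0.0, 1.571]
force: [-4.9, 0.9, 11.9]
grip_width: 0.0222
finger_force: 120.3
```

>>> play_rows --pt "0 0 0.001 0 0 0 1" --pt "0 0 0.002 0 0 0 1" --pt "0 0 0.003 0 0 0 1" --pt "0 0 0.003 0 0 0 1" --pt "0 0 0.003 0 0 0 1"

```text
clock: 26.0
position: [0.5702, -0.2372, 0.0961]
tool_rot: [3.141, 0.001, 1.571]
force: [-12.3, 3.3, 33.2]
grip_width: 0.0224
finger_force: 122.6
```

```bash
python3 - <<'E'
from n import *
b=shot('top','t9.png');a=shot('scene','s9.png')
f=lambda i,x,y:cv2.resize(i[y:y+75,x:x+75],None,fx=5,fy=5,interpolation=cv2.INTER_CUBIC)
cv2.imwrite('pics/c9.png',np.hstack([f(b,300,145),f(a,155,130)])[:,:,::-1])
log();print(observe()['moment'])
E
```

```text
26.0 q [ 0.399   0.6752 -0.1491  1.721   0.1366  0.7546  0.1823] p [ 0.5702 -0.2372  0.0961] r [3.1409 0.0006 1.5706] F [-12.2511   3.3225  33.1803] 0.022415549513289775 122.59846329689026
26.1 q [ 0.399   0.6753 -0.1491  1.7211  0.1366  0.7546  0.1823] p [ 0.5702 -0.2372  0.0961] r [3.141  0.0006 1.5706] F [-12.0713   3.1571  33.6763] 0.022121578068855088 122.59893536567688
[0.7888 2.8121 0.1001]
```

View pics/c9.png

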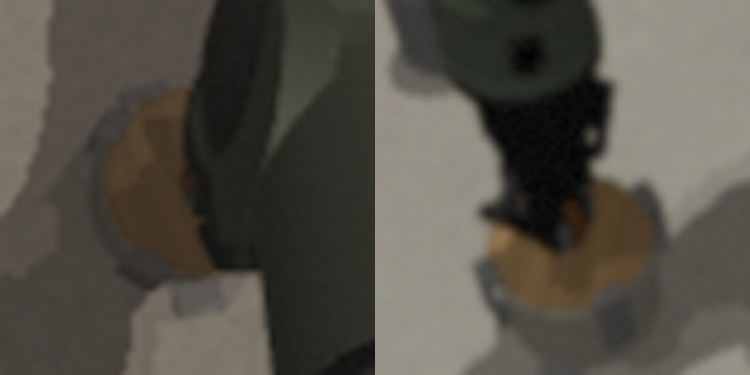

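The lid is seated inside all the visible clips, and its height matches home. The press is 33 N, so I'll ease it a little.

>>> play_rows --pt "0 0 -0.001 0 0 0 1" --pt "0 0 -0.0015 0 0 0 1" --pt "0 0 -0.0015 0 0 0 1" --pt "0 0 -0.0015 0 0 0 1"

```text
clock: 26.5
position: [0.5702, -0.2371, 0.0963]
tool_rot: [3.141, 0.0, 1.571]
force: [-8.2, 2.0, 22.9]
grip_width: 0.0224
finger_force: 121.7
```

```bash
python3 -c "
from h import *
log();print(job_done())"
```

```text
26.5 q [ 0.3991  0.6751 -0.1493  1.7209  0.1365  0.7552  0.1825] p [ 0.5702 -0.2371  0.0963] r [3.1412 0.0005 1.5707] F [-8.1662  1.9902 22.8554] 0.02243884865796889 121.70524477958679
the job is handed in; nothing more can be done
None
```

The job is handed in at 26.5 s: all six tablets are in the tub, the empty cup stands upright back in its old place, and the lid is at its home height under the clips, held down with about 23 N.

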